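# Refit the battery of a hand lamp and snap its lid shut

### The job

The hand lamp stands lens-down in its wooden ring with the battery lid open: put the block battery pack with the lifting rib into the bay, rib up, and let it stand on the sprung contacts. Then swing the lid over and press its free edge down past the spring catch until it clicks, so that the lid stays shut by itself. Feel for the catch rather than forcing it, the thin plastic lid cracks under a hard push, and leave the other things on the bench where they are.

Things in the scene. Friction and masses are not known exactly. Their poses are not given: they have to be found in the camera images.
- lamp: Grey plastic hand lamp, fixed lens-down and upright in a wooden bench ring (156 mm across, 22 mm high). Origin: ring's underside centre, on the bench. Box housing 104 (x) x 71 (y) mm, walls 120 mm high, stiff seal on the front wall to about 126 mm. Open battery bay on top, 81 (x) x 49 (y) mm. The lid is hinged along y at x = +54 mm, 126 mm up; the catch is on the -x face.
- bay_floor (a point): Centre of the bay's floor, 68 mm above the bench, axes as the lamp's. Two brass spring contacts (12 mm across, at x = -24 and +24 mm) stand 13 mm above it when free and push with 1.3 N per mm together: the loose pack rests with its underside 10 to 12 mm above the floor; with the lid caught, 2 to 8 mm.
- catch_place (a point): On the lamp's front (-x) face, about 10 mm below the seal's top: the spring catch, a steel nose 14 mm wide with a sloping top, that lets the lid's barb pass downwards and then holds it. Seal and catch sit on one adjustable plate in slotted holes, up to 5 mm higher or lower from lamp to lamp, which this point does not show.
- lamp_handle (a point): Middle of the lamp's carrying handle, a black bow on the +y side of the housing that sticks out to 87 mm from the lamp's axis, up to 69 mm high.
- lamp_lid: The lamp's hinged lid, a shallow grey cap 116 mm long, 76 mm wide. Origin: on the hinge axis, mid width. y: hinge axis; -x: towards its free edge; z: out of its outer face, which is 19 mm from the origin. Shut (0 rad), its axes agree with the lamp's; it opens about +y, to 2.3 rad at most. It starts 2.05 to 2.25 rad open, leaning back, and stays where it is left (0.5 N at its edge moves it).
- lid_top (a point): Middle of the lid's outer face, axes as the lid's. With the pack in, the lid meets its rib (with a rubber pad at its middle) at about 0.12 rad and springs on it. It cracks if the robot pushes on it with more than 16 N. Let go without being caught it springs up to about 0.10 rad; caught, it reads anywhere from -0.05 to +0.055 rad, as seal and catch differ in height.
- lid_edge (a point): On the lid's outer face, mid width, 106 mm from the hinge axis, 8 mm short of the free edge; a tongue with the barb hangs 17 mm below that edge. Pressed here, the catch begins to resist somewhere between 0.14 and 0.04 rad, up to 4 to 10 N in all (more if pressed nearer the hinge), gives way over the next few mm, clicks, and the lid comes up hard on the hard seal.
- pack: The battery pack: black plastic block 76 (x) x 44 (y) x 50 (z) mm with a lifting rib on top, 44 mm (x) long, 12 mm (y) thick, 16 mm high, so 66 mm in all; 0.22 to 0.34 kg. Origin: centre of its underside; z up through the rib. It stands upright on the bench, rib up; it may go into the bay either way round.
- old_battery: Bystander: a larger spent square battery, 66 x 66 x 96 mm, with two conical springs on top, too big for the bay. Origin at its underside.
- burner: Bystander: round brass lamp burner, 64 mm across, 56 mm high, with a small wick wheel at its side. Origin at its underside.
- chimney: Bystander: glass tube, 54 mm across, 100 mm high, standing. Origin at its underside.
- screwdriver: Bystander: screwdriver, 200 mm, lying. Origin under its middle.
- wrench: Bystander: wrench, 180 mm, lying. Origin under its middle.
- pulley_block: Bystander: wooden pulley block with an iron hook on top, 50 x 48 x 145 mm, standing. Origin at its underside.
- screw_jar: Bystander: glass jar with a steel lid, 60 mm across, 75 mm high. Origin at its underside.
Not all that is in view belongs to the job. What is shaped like the pack but blue, orange or turquoise is not meant.

How it is judged:
By the outcome, as a careful person would: the job done as asked, in the order asked, and still so for the second after the job is handed in, with the robot touching nothing.
It also fails if it takes over 64 s, if anything falls off the work surface, if the arm or the gripper's body presses on something with over 40 N, if the wrist force passes 120 N, or if a joint passes its speed limit or range.

### The arm

A 6-joint arm with a two-finger parallel gripper is mounted at the origin on the work surface. World frame = base frame: x ahead of the robot, y to its left, z up, the work surface at z = 0. Lengths are in m, angles in rad, forces in N, time in s.
With the tool pointing down it reaches from about 0.35 to 0.975 m from the base axis. Payload 4.9 kg.
Tool frame: the origin (TCP) lies midway between the tips of the shut fingers; the grasp point (between the pads) lies 19 mm behind it; z points along the fingers, y is the line along which they close (so a half turn about z gives the same grasp; the last joint's range is limited). The gripper opens to 85 mm and grips with 20 to 120 N. Pads are 22 mm wide; open, the fingers measure 114 mm over their backs; the gripper's body (76 mm by 85 mm) begins 54 mm behind the grasp point. The pads swing forward as they close: fully open they stand 13 mm farther back than shut.
Start: joints at [1.066, 0.053, 1.613, -0, 1.476, -0.119], TCP at [0.235, 0.579, 0.231] pointing down, gripper open.
Joint ranges: [-3.01, 3.01], [-1.01, 2.22], [0.06, 2.58], [-1.02, 4.17], [0.09, 2.62], [-3.14, 3.14]. Speed limits (rad/s): [2.57, 2.57, 3.14, 3.14, 3.14, 3.14].

### API

Orientations are given as a unit quaternion [w, x, y, z].
In Python, from plant import * gives the robot as it stands.
- The arm moves only by the tool jog_arm, never from a script. Its argument "targets" is a list of rows, each a list of 3 entries, a list of its own where there are three numbers: the shift along the tool's x, y, z in units of 25 mm (1.0 is 25 mm), then the turn, a rotation vector about the tool's x, y, z in units of 8 degrees (1.0 is 8 degrees), then the opening in per cent of the stroke, from 0 (shut) to 100 (fully open). A call has 1 to 8 rows; each row is the pose to reach, as a shift and turn from the pose commanded when the call began, along the tool's axes at that moment; what a row does not reach only later rows make up. A row lasts 1/8 s, in which the tool goes at most 62.5 mm and 10.7 degrees, less where a joint would pass 70% of its speed; a pose out of reach is approached as far as the arm can. A call with a gripper value outside its range is refused whole. The fingers move at their own pace and stop on an object; the grip force is fixed at half the most. Time passes only in rows, so rows that repeat a pose let the fingers close. It gives the time, the measured TCP pose, the force, the opening and the grip force at its end, in the units of the state.
- state(): the state, without advancing time (a new reading comes with each control period).
- grab_frame(name): name is "side" or "top"; returns (picture, depth): 420x560x3 uint8, red, green, blue; 420x560 float32, m along the optical axis (not along the pixel's ray), 0 where there is no reading.
- camera_params(name): a dict with "fovy" (degrees; the focal length in pixels is half the picture's height over the tangent of half this angle, whatever the lens; pixels are square), "cx", "cy" (the principal point, pixels), "rvec" (rotation vector, rad) and "tvec" (3), from world to camera coordinates, as OpenCV has them. Camera axes: x right, y down, z forward; pixel columns grow to the right and rows downward; lengths in m; the calibration is good to about 2 mm. A picture is of the moment at which its call begins. camera_params takes no time and is no camera call.
- job_done(): hands the job in; it is judged then, once.
The state is a dict: "time": time; "joint_pos": joint angles; "joint_vel": joint speeds; "joint_efforts": joint torques, N m; "tool_pos": TCP position; "tool_rot": TCP orientation; "contact_force": force on the tool from outside, world axes, zero at the start; "ft_torque": the same for the moment, N m; "gripper_width": opening from 0.0 (shut) to 1.0 (fully open); "grasp_force": force on a finger pad.
Only numpy, scipy, OpenCV 4.12 (cv2) and the standard library are available. Lean on these libraries where they do the work, as an engineer would, in place of code of your own. Each camera call takes 0.05 s, during which the arm holds its last target. There are 200 camera calls.

## Working session

There is one attempt and no reset: what is moved stays moved. The work goes in short steps, Python scripts to look and compute and a tool call to move; the robot and the scene stay as the last step left them, time stands still between calls to the robot, and variables do not carry over. Pictures are saved under pics/ and viewed, at most 10 in all, crops included, and the job is handed in when it is done.

Besides the shell and the picture viewer there is one more tool, called after "Call:" by a JSON object that holds its "name" and its "arguments". jog_arm: Moves the arm, as the interface text tells. Its arguments: {"type":"object","properties":{"targets":{"type":"array"}},"required":["targets"]}

```bash
mkdir -p pics
cat > h.py <<'E'
from plant import *
import numpy as np, cv2
from scipy.spatial.transform import Rotation as R
def cam(n):
    p=camera_params(n); f=210/np.tan(np.radians(p["fovy"])/2)
    return f,p["cx"],p["cy"],R.from_rotvec(np.ravel(p["rvec"])).as_matrix(),np.ravel(p["tvec"])
def cloud(n,depth):
    f,cx,cy,M,t=cam(n); v,u=np.mgrid[:420,:560]
    P=np.stack([(u-cx)/f*depth,(v-cy)/f*depth,depth],-1)
    return (P-t)@M
def grab(n,tag):
    im,d=grab_frame(n); cv2.imwrite(f"pics/{tag}.png",im[...,::-1]); np.savez(f"pics/{tag}.npz",im=im,d=d); return im,d
E
python3 - <<'E'
from h import *
for n in("side","top"):
    grab(n,n+"0"); p=camera_params(n); print(p, -cam(n)[3].T@cam(n)[4])
a=[cv2.imread(f"pics/{n}0.png") for n in("top","side")]
s=state(); print(s)
E
```

```text
{'fovy': 45.89022690297543, 'cx': 274.1915386106544, 'cy': 208.40381470289958, 'rvec': array([ 2.205712  , -0.87442618,  0.35398852]), 'tvec': array([-0.36590658,  0.3266912 ,  0.95879066])} [-0.03704507 -0.59074377  0.8997465 ]
{'fovy': 45.96401235815149, 'cx': 285.62823445806816, 'cy': 209.8329623194177, 'rvec': array([ 2.13063724, -2.11768665,  0.17237755]), 'tvec': array([0.00612132, 0.52791403, 1.17167357])} [ 0.31613916 -0.00691791  1.24561544]
{'time': 0.1, 'joint_pos': array([ 1.06599324e+00,  5.32810954e-02,  1.61419935e+00, -9.86062389e-06,
        1.47602711e+00, -1.19017328e-01]), 'joint_vel': array([-0.0004417 , -0.00313749, -0.00271497,  0.00112567, -0.00289273,
        0.00081786]), 'joint_efforts': array([ 1.44154579e-03, -3.94901240e+01, -3.71363997e+01, -4.99739156e-05,
        3.90214656e-03,  4.57886017e-06]), 'tool_pos': array([0.23490459, 0.57853976, 0.23016654]), 'tool_rot': array([-2.89148126e-04,  1.91698370e-01,  9.81453421e-01, -9.12756571e-04]), 'contact_force': array([ 0.94901932, -0.0510625 ,  0.00363267]), 'ft_torque': array([-0.02489048, -0.02471276,  0.01852718]), 'grasp_force': 0.0, 'gripper_width': 0.9990191442776352}
```

View pics/top0.png

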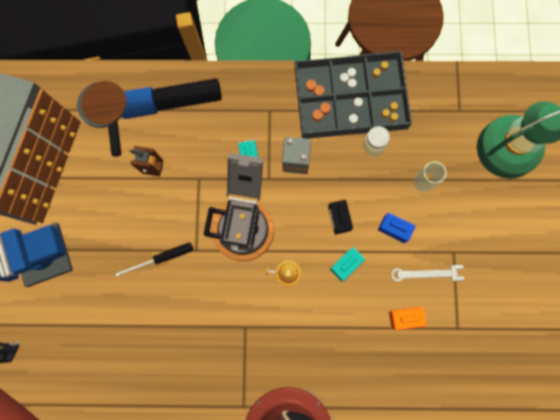

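View pics/side0.png

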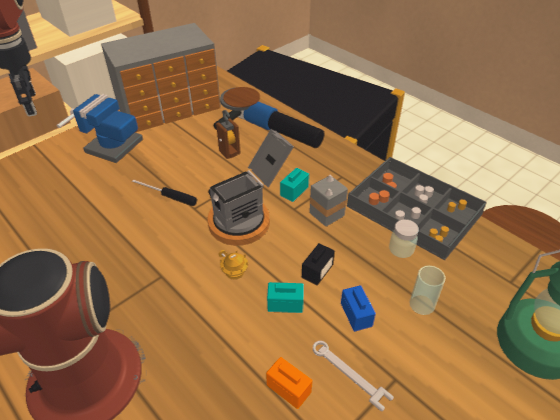

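Top view: the black pack is at (341,216). Look-alikes are blue (397,228), turquoise (348,264) and (248,150), and orange (408,318); the old battery is at (297,155). I choose the black one. The lamp is at (240,228), with its lid leaning back at (245,177) and its handle on the left (216,222). In the side view the pack is at (318,264).

Run:
```python
from h import *
for n,box in(("top",(315,190,370,245)),("side",(295,240,345,290))):
    z=np.load(f"pics/{n}0.npz"); im,d=z["im"],z["d"]; P=cloud(n,d)
    x0,y0,x1,y1=box; sub=im[y0:y1,x0:x1].astype(int); Q=P[y0:y1,x0:x1]
    m=(sub.max(-1)<70)&(Q[...,2]>.005)
    print(n,m.sum(),np.percentile(Q[m][:,2],[1,50,90,99]))
    for lo,hi in((.045,.054),(.060,.07)):
        q=Q[(Q[...,2]>lo)&(Q[...,2]<hi)]
        if len(q)>8:
            r=cv2.minAreaRect((q[:,:2]*1000).astype(np.float32)); print(lo,len(q),r,np.median(q,0))
# lamp
z=np.load("pics/top0.npz"); im,d=z["im"],z["d"]; P=cloud("top",d)
Q=P[140:270,195:285]; I=im[140:270,195:285].astype(int)
ring=(Q[...,2]>.017)&(Q[...,2]<.026)
q=Q[ring]; hsv=cv2.cvtColor(im,cv2.COLOR_RGB2HSV)[140:270,195:285][ring]
q=q[hsv[:,1]>120]; c,r=cv2.minEnclosingCircle((q[:,:2]*1000).astype(np.float32)); print("ring",len(q),c,r)
rim=(Q[...,2]>.114)&(Q[...,2]<.132); q=Q[rim]; print("rim",len(q),cv2.minAreaRect((q[:,:2]*1000).astype(np.float32)),np.median(q,0))
h=(Q[...,2]>.055)&(Q[...,2]<.075); print("z60-75",cv2.minAreaRect((Q[h][:,:2]*1000).astype(np.float32)))
lid=(Q[...,2]>.135);q=Q[lid]; print("lid",len(q),q.min(0),q.max(0)); U,S,V=np.linalg.svd(q-q.mean(0)); print(q.mean(0),V,S)
a=cv2.imread("pics/top0.png")[130:280,180:400]; b=cv2.imread("pics/side0.png")[120:300,180:400]
a=cv2.resize(a,None,fx=1.8,fy=1.8,interpolation=3);b=cv2.resize(b,None,fx=1.8,fy=1.8,interpolation=3)
cv2.imwrite("pics/crop0.png",np.vstack([a,b]))
```

```text
top 506 [0.03054787 0.05101087 0.06579724 0.07057513]
0.045 421 ((514.903076171875, -125.18095397949219), (75.72976684570312, 44.73623275756836), 13.635400772094727) [ 0.51437376 -0.12357243  0.05016304]
0.06 91 ((515.1614990234375, -125.28470611572266), (43.486305236816406, 12.615138053894043), 13.594590187072754) [ 0.51518933 -0.12470564  0.06565962]
side 723 [0.00710167 0.04881062 0.06388515 0.06866332]
0.045 467 ((497.42059326171875, -143.64584350585938), (131.28598022460938, 102.07367706298828), 47.04522705078125) [ 0.50178778 -0.13703229  0.04924791]
0.06 99 ((470.86895751953125, -141.577392578125), (133.38873291015625, 13.66063404083252), 15.859637260437012) [ 0.51293647 -0.13043496  0.06499787]
ring 692 (515.767578125, 72.04468536376953) 132.93568420410156
rim 939 ((495.3180847167969, 115.70144653320312), (74.12628173828125, 137.44081115722656), 79.2186279296875) [0.51077485 0.11403523 0.12243696]
z60-75 ((542.5332641601562, 71.49192810058594), (224.77359008789062, 257.0276794433594), 69.20669555664062)
lid 1247 [ 0.31613916 -0.00691791  0.13501947] [0.62531656 0.14285474 1.24561544]
[0.57918529 0.09651498 0.21835008] [[ 0.23801413  0.09890241 -0.96621301]
 [-0.60898717 -0.75976829 -0.22778669]
 [-0.75662666  0.64262778 -0.12060528]] [7.56756456 0.8152949  0.73785542]
```

View pics/crop0.png

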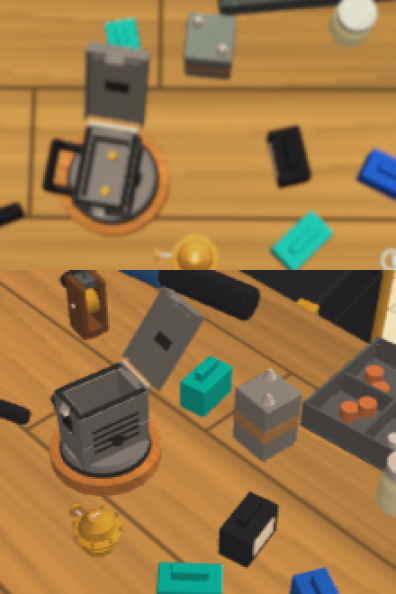

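The crop shows the black block with its rib and white label, top-view pixel (341,216), so the pack is confirmed. The lamp's bay is empty, with brass contacts at about (242,216) and (238,236). Next I refine the lamp pose.

Run:
```python
from h import *
z=np.load("pics/top0.npz"); im,d=z["im"],z["d"]; P=cloud("top",d); hsv=cv2.cvtColor(im,cv2.COLOR_RGB2HSV).astype(int)
W=np.zeros(d.shape,bool); W[140:270,195:285]=1; W&=d>0
q=P[W&(P[...,2]>.017)&(P[...,2]<.026)&(hsv[...,1]>120)]; q=q[np.hypot(q[:,0]-.5,q[:,1]-.11)<.09]
c,r=cv2.minEnclosingCircle((q[:,:2]*1000).astype(np.float32)); print("ring",len(q),c,r)
# rim histogram in lamp frame for yaw candidates
q=P[W&(P[...,2]>.113)&(P[...,2]<.130)]
for lo,hi in((.113,.118),(.118,.123),(.123,.127),(.127,.131)):
    s=q[(q[:,2]>lo)&(q[:,2]<hi)]; print(lo,len(s),cv2.minAreaRect((s[:,:2]*1000).astype(np.float32)))
# brass contacts
m=W&(hsv[...,0]>15)&(hsv[...,0]<35)&(hsv[...,1]>110)&(P[...,2]>.066)&(P[...,2]<.1)
n,l,st,ce=cv2.connectedComponentsWithStats(m.astype(np.uint8))
for i in range(1,n):
    if st[i,4]>3: print(ce[i],st[i,4],np.median(P[l==i],0))
# floor of bay
f=P[W&(P[...,2]>.064)&(P[...,2]<.073)]; f=f[np.hypot(f[:,0]-.5,f[:,1]-.108)<.045]; print("floor",cv2.minAreaRect((f[:,:2]*1000).astype(np.float32)))
# lid
q=P[W&(P[...,2]>.14)&(P[...,2]<.3)]; n=q.mean(0); U,S,V=np.linalg.svd(q-n,full_matrices=False); print("lid",n,len(q),V.round(3),S.round(3),q[:,2].max())
i=np.argsort(-q[:,2])[:12]; print(q[i].round(3))
```

```text
ring 620 (483.8901062011719, 117.63526153564453) 78.14683532714844
0.113 84 ((490.3876953125, 116.57681274414062), (71.80929565429688, 127.10685729980469), 80.87274932861328)
0.118 450 ((492.7905578613281, 115.89704895019531), (71.06755065917969, 131.94903564453125), 80.8115234375)
0.123 306 ((494.84820556640625, 115.51697540283203), (68.96524047851562, 128.6634521484375), 80.71336364746094)
0.127 81 ((497.940185546875, 115.52346801757812), (73.89006805419922, 131.6822509765625), 78.70707702636719)
[208.5 208. ] 4 [0.52773863 0.19592613 0.06736225]
[242. 216.] 23 [0.50622575 0.11261093 0.08128506]
[205.22222222 223.33333333] 9 [0.4904358  0.20233971 0.06976799]
[238.15384615 235.61538462] 26 [0.45908213 0.12124715 0.08138327]
floor ((489.9984436035156, 108.0801773071289), (65.93257141113281, 68.78265380859375), 81.7961196899414)
lid [0.59156991 0.10019536 0.17999599] 1121 [[-0.497  0.127 -0.858]
 [ 0.182  0.982  0.04 ]
 [-0.848  0.136  0.511]] [0.959 0.772 0.233] 0.22782903468976673
[[0.59  0.09  0.228]
 [0.594 0.107 0.228]
 [0.592 0.109 0.226]
 [0.595 0.094 0.226]
 [0.593 0.094 0.226]
 [0.593 0.107 0.226]
 [0.59  0.094 0.226]
 [0.593 0.096 0.225]
 [0.595 0.101 0.225]
 [0.595 0.103 0.225]
 [0.595 0.109 0.225]
 [0.593 0.098 0.224]]
```

```bash
cat >> h.py <<'E'
LC=np.array([.483,.117]); LY=np.radians(-9.8)
def lamp(x,y,z):
    c,s=np.cos(LY),np.sin(LY); return np.array([LC[0]+c*x-s*y,LC[1]+s*x+c*y,z])
def down(yaw): # tool down, tool y at world angle yaw
    y=np.array([np.cos(yaw),np.sin(yaw),0]); z=np.array([0,0,-1.]); return R.from_matrix(np.stack([np.cross(y,z),y,z],1))
def row(pos,rot=None):
    s=state(); q=s["tool_rot"]; T=R.from_quat([q[1],q[2],q[3],q[0]])
    sh=T.inv().apply(np.array(pos)-s["tool_pos"])/.025
    tu=np.degrees((T.inv()*rot).as_rotvec())/8 if rot is not None else np.zeros(3)
    print(sh.round(2).tolist(),tu.round(2).tolist())
E
python3 - <<'E'
from h import *
r=down(np.radians(103.6)); row([.515,-.125,.28],r); row([.515,-.125,.12],r)
E
```

```text
[-20.97, -21.86, -1.96] [-0.01, -0.01, -4.46]
[-20.97, -21.85, 4.44] [-0.01, -0.01, -4.46]
```

Call:
{"name": "jog_arm", "arguments": {"targets": [[[0,0,-2],[0,0,0],60],[[-21,-21.86,-2],[0,0,-4.46],60],[[-21,-21.86,-2],[0,0,-4.46],60],[[-21,-21.86,-2],[0,0,-4.46],60],[[-21,-21.86,-2],[0,0,-4.46],60],[[-21,-21.86,-2],[0,0,-4.46],60],[[-21,-21.86,-2],[0,0,-4.46],60],[[-21,-21.86,-2],[0,0,-4.46],60]]}}

```text
time: 1.1
tool_pos: [0.3953, 0.1764, 0.281]
tool_rot: [0.0, -0.118, 0.993, 0.0]
contact_force: [1.3, 0.2, -0.4]
gripper_width: 0.603
grasp_force: 0.0
```

Run:
```python
from h import *
r=down(np.radians(103.6)); row([.515,-.125,.28],r); row([.515,-.125,.12],r)
```

```text
[-1.82, -12.84, 0.04] [0.0, 0.0, -0.0]
[-1.82, -12.84, 6.44] [0.0, 0.0, -0.0]
```

Call:
{"name": "jog_arm", "arguments": {"targets": [[[-1.8,-12.8,0],[0,0,0],55],[[-1.8,-12.8,0],[0,0,0],55],[[-1.8,-12.8,0],[0,0,0],55],[[-1.8,-12.8,0],[0,0,0],55],[[-1.8,-12.8,0],[0,0,0],55],[[-1.8,-12.8,0],[0,0,0],55],[[-1.8,-12.8,3],[0,0,0],55],[[-1.8,-12.8,3],[0,0,0],55]]}}

```text
time: 2.1
tool_pos: [0.5111, -0.1206, 0.2012]
tool_rot: [-0.004, -0.118, 0.993, 0.002]
contact_force: [0.1, -0.3, 0.3]
gripper_width: 0.55
grasp_force: 0.0
```

Run:
```python
from h import *
r=down(np.radians(103.6)); row([.515,-.125,.12],r); row([.515,-.125,.052],r)
```

```text
[-0.13, -0.23, 3.25] [0.04, -0.06, -0.0]
[-0.16, -0.24, 5.97] [0.04, -0.06, -0.0]
```

Call:
{"name": "jog_arm", "arguments": {"targets": [[[0,0,2.2],[0,0,0],55],[[0,0,3.2],[0,0,0],55],[[0,0,3.2],[0,0,0],55],[[0,0,3.2],[0,0,0],55]]}}

```text
time: 2.6
tool_pos: [0.5154, -0.1222, 0.1288]
tool_rot: [0.001, -0.119, 0.993, -0.001]
contact_force: [-0.4, -0.6, 0.6]
gripper_width: 0.55
grasp_force: 0.0
```

Run:
```python
from h import *
r=down(np.radians(103.6)); row([.515,-.125,.12],r); row([.515,-.125,.052],r)
```

```text
[0.04, -0.1, 0.35] [-0.01, 0.02, 0.0]
[0.05, -0.1, 3.07] [-0.01, 0.02, 0.0]
```

Call:
{"name": "jog_arm", "arguments": {"targets": [[[0,-0.1,1.5],[0,0,0],55],[[0,-0.1,2.5],[0,0,0],45],[[0,-0.1,3.05],[0,0,0],40],[[0,-0.1,3.05],[0,0,0],40],[[0,-0.1,3.05],[0,0,0],0],[[0,-0.1,3.05],[0,0,0],0],[[0,-0.1,3.05],[0,0,0],0],[[0,-0.1,3.05],[0,0,0],0]]}}

```text
time: 3.6
tool_pos: [0.5161, -0.1253, 0.0519]
tool_rot: [0.001, -0.118, 0.993, -0.001]
contact_force: [-0.2, -0.8, 6.4]
gripper_width: 0.115
grasp_force: 62.3
```

Call:
{"name": "jog_arm", "arguments": {"targets": [[[0,0,-1],[0,0,0],0],[[0,0,-3],[0,0,0],0],[[0,0,-6.5],[0,0,0],0],[[0,0,-8],[0,0,0],0],[[0,0,-8],[0,0,0],0],[[0,0,-8],[0,0,0],0]]}}

```text
time: 4.35
tool_pos: [0.5139, -0.1243, 0.2486]
tool_rot: [-0.001, -0.118, 0.993, 0.001]
contact_force: [-0.8, 1.3, -3.1]
gripper_width: 0.12
grasp_force: 61.2
```

Run:
```python
from h import *
grab("top","top1"); grab("side","side1")
r=down(np.radians(80.2)); row(lamp(0,0,.251),r); row(lamp(0,0,.15),r)
d=np.load("pics/top1.npz")["d"];P=cloud("top",d)
q=P[(abs(P[...,0]-.515)<.06)&(abs(P[...,1]+.125)<.06)&(P[...,2]>.243)&(P[...,2]<.258)]
print(len(q)); 
if len(q)>5: print(cv2.minAreaRect((q[:,:2]*1000).astype(np.float32)),q.mean(0))
```

```text
[-1.09, 9.66, -0.14] [0.02, -0.04, 2.92]
[-1.11, 9.64, 3.9] [0.02, -0.04, 2.92]
258
((511.54486083984375, -123.65357971191406), (73.52794647216797, 43.839900970458984), 13.015584945678711) [ 0.48835162 -0.12589608  0.24731899]
```

Call:
{"name": "jog_arm", "arguments": {"targets": [[[-1.1,9.65,0],[0,0,2.92],0],[[-1.1,9.65,0],[0,0,2.92],0],[[-1.1,9.65,0],[0,0,2.92],0],[[-1.1,9.65,0],[0,0,2.92],0],[[-1.1,9.65,0],[0,0,2.92],0],[[-1.1,9.65,0],[0,0,2.92],0],[[-1.1,9.65,0],[0,0,2.92],0],[[-1.1,9.65,0],[0,0,2.92],0]]}}

```text
time: 5.45
tool_pos: [0.485, 0.1151, 0.2498]
tool_rot: [-0.0, 0.086, 0.996, -0.0]
contact_force: [-0.8, -0.7, -2.2]
gripper_width: 0.119
grasp_force: 61.1
```

Run:
```python
from h import *
r=down(np.radians(80.2)); row(lamp(0,0,.185),r); row(lamp(0,0,.15),r)
grab("top","top2"); grab("side","side2")
a=[cv2.resize(i,None,fx=2.5,fy=2.5,interpolation=3) for i in (cv2.imread("pics/top2.png")[140:260,180:300],cv2.imread("pics/side2.png")[120:240,180:300])]
cv2.imwrite("pics/c2.png",np.hstack(a))
```

```text
[0.09, 0.06, 2.59] [-0.0, -0.0, -0.01]
[0.09, 0.06, 3.99] [-0.0, -0.0, -0.01]
```

View pics/c2.png

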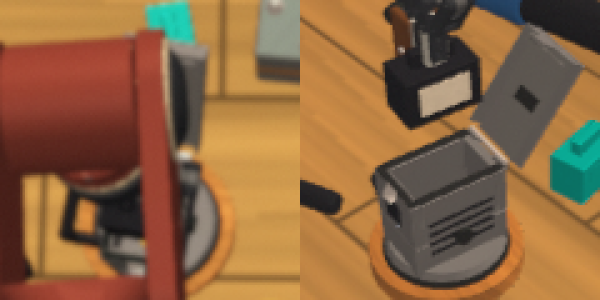

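The pack hangs above the bay, aligned by eye (side crop 430,85, over the bay opening at 440,165). I lower it to just above the rim and check the offset by depth.

Call:
{"name": "jog_arm", "arguments": {"targets": [[[0.09,0.06,1.5],[0,0,0],0],[[0.09,0.06,2.6],[0,0,0],0],[[0.09,0.06,2.6],[0,0,0],0],[[0.09,0.06,2.6],[0,0,0],0]]}}

```text
time: 6.05
tool_pos: [0.4836, 0.118, 0.1865]
tool_rot: [0.001, 0.086, 0.996, 0.0]
contact_force: [0.0, -0.1, -1.7]
gripper_width: 0.121
grasp_force: 61.1
```

Run:
```python
from h import *
im,d=grab("side","side3"); P=cloud("side",d)
c,s=np.cos(LY),np.sin(LY); X=P[...,:2]-LC; L=np.stack([c*X[...,0]+s*X[...,1],-s*X[...,0]+c*X[...,1],P[...,2]],-1)*1000
dz=np.zeros_like(L)
n=np.cross(np.gradient(L,axis=1).reshape(-1,3),np.gradient(L,axis=0).reshape(-1,3)).reshape(L.shape); n/=np.linalg.norm(n,axis=-1,keepdims=True)+1e-9
ok=(d>0)&(abs(L[...,0])<70)&(abs(L[...,1])<60)
for nm,zl,zh in(("pack",137,175),("housing",40,112)):
    z=ok&(L[...,2]>zl)&(L[...,2]<zh)
    fy=z&(abs(n[...,1])>.9); fx=z&(abs(n[...,0])>.85)&(L[...,0]<0)
    for t,f,k in(("y",fy,1),("x",fx,0)):
        v=L[f]; A=np.c_[v[:,1-k],v[:,2],np.ones(len(v))]
        if len(v)>10:
            g=abs(v[:,k]-np.median(v[:,k]))<4; co=np.linalg.lstsq(A[g],v[g][:,k],rcond=None)[0]
            print(nm,t,g.sum(),np.median(v[:,k]).round(1),"slopes",co.round(3),"ext",np.percentile(v[g][:,1-k],[1,99]).round(1),"z",np.percentile(v[g][:,2],[1,99]).round(1))
# rim interior seen from top0
d0=np.load("pics/top0.npz")["d"]; P=cloud("top",d0); X=P[...,:2]-LC; l=np.stack([c*X[...,0]+s*X[...,1],-s*X[...,0]+c*X[...,1],P[...,2]],-1)*1000
m=(l[...,2]>112)&(l[...,2]<131); f=(l[...,2]>60)&(l[...,2]<100)
q=l[m&(abs(l[...,0])<30)]; print("wall y+",np.percentile(q[q[:,1]>0][:,1],[2,98]).round(1),"y-",np.percentile(q[q[:,1]<0][:,1],[2,98]).round(1))
q=l[m&(abs(l[...,1])<18)]; print("wall x-",np.percentile(q[q[:,0]<0][:,0],[2,98]).round(1),"x+",np.percentile(q[q[:,0]>0][:,0],[2,98]).round(1))
```

```text
pack y 166 -23.2 slopes [-0.0000e+00  2.0000e-03 -2.3335e+01] ext [-34.5  34.1] z [139.3 174.5]
pack x 93 -37.0 slopes [-4.0000e-03 -1.7000e-02 -3.4328e+01] ext [-22.1  19.3] z [137.9 174.4]
housing y 427 -37.1 slopes [ 6.0000e-03  4.0000e-03 -3.7579e+01] ext [-46.6  48.9] z [ 40.8 111.5]
housing x 228 -49.6 slopes [-7.0000e-03 -1.1000e-02 -4.8928e+01] ext [-38.4  31.7] z [ 42.2 111. ]
wall y+ [ 25.1 501.1] y- [-35.  -24.3]
wall x- [-56.3 -39.9] x+ [41.2 77.5]
```

Call:
{"name": "jog_arm", "arguments": {"targets": [[[-0.04,-0.02,0.3],[0,0,0],0],[[-0.04,-0.02,0.6],[0,0,0],0],[[-0.04,-0.02,0.9],[0,0,0],0],[[-0.04,-0.02,1.2],[0,0,0],0],[[-0.04,-0.02,1.2],[0,0,0],0]]}}

```text
time: 6.72
tool_pos: [0.4831, 0.1174, 0.154]
tool_rot: [-0.001, 0.085, 0.996, -0.0]
contact_force: [-0.2, 0.0, -2.0]
gripper_width: 0.121
grasp_force: 61.1
```

Call:
{"name": "jog_arm", "arguments": {"targets": [[[0,0,0.25],[0,0,0],0],[[0,0,0.5],[0,0,0],0],[[0,0,0.7],[0,0,0],0],[[0,0,0.85],[0,0,0],0],[[0,0,0.85],[0,0,0],0],[[0,0,0.85],[0,0,0],0]]}}

```text
time: 7.48
tool_pos: [0.4839, 0.1175, 0.1341]
tool_rot: [0.0, 0.085, 0.996, 0.0]
contact_force: [-0.2, -0.4, -2.4]
gripper_width: 0.122
grasp_force: 61.1
```

Call:
{"name": "jog_arm", "arguments": {"targets": [[[0,0,0.1],[0,0,0],0],[[0,0,0.1],[0,0,0],0],[[0,0,0.1],[0,0,0],35],[[0,0,0.1],[0,0,0],35],[[0,0,0.1],[0,0,0],35],[[0,0,-1],[0,0,0],35],[[0,0,-3],[0,0,0],35],[[0,0,-5],[0,0,0],35]]}}

```text
time: 8.48
tool_pos: [0.4834, 0.1175, 0.26]
tool_rot: [-0.0, 0.085, 0.996, -0.0]
contact_force: [0.2, 0.4, 0.3]
gripper_width: 0.351
grasp_force: 0.0
```

Call:
{"name": "jog_arm", "arguments": {"targets": [[[0,0,-1.5],[0,0,0],0],[[-2.4,0,-1.5],[0,0,0],0],[[-4.8,0,-1.5],[0,0,0],0],[[-6.8,0,-1.5],[0,0,0],0],[[-6.8,0,-1.5],[0,0,0],0],[[-6.8,0,-1.5],[0,0,0],0]]}}

```text
time: 9.22
tool_pos: [0.651, 0.0887, 0.2961]
tool_rot: [-0.0, 0.085, 0.996, 0.0]
contact_force: [-0.6, 0.1, 0.6]
gripper_width: -0.001
grasp_force: 0.0
```

Run:
```python
from h import *
im,d=grab("top","top4"); im2,d2=grab("side","side4")
a=[cv2.resize(i,None,fx=2.5,fy=2.5,interpolation=3) for i in (cv2.imread("pics/top4.png")[100:260,180:300],cv2.imread("pics/side4.png")[100:260,180:320])]
cv2.imwrite("pics/c4.png",np.hstack(a))
r=down(np.radians(80.2)); row(lamp(.170,0,.195),r)
P=cloud("side",d2); X=P[...,:2]-LC; c,s=np.cos(LY),np.sin(LY)
l=np.stack([c*X[...,0]+s*X[...,1],-s*X[...,0]+c*X[...,1],P[...,2]],-1)*1000
q=l[(d2>0)&(abs(l[...,0])<35)&(abs(l[...,1])<20)&(l[...,2]>122)&(l[...,2]<160)]
print(len(q),[ (k,int(((q[:,2]>k)&(q[:,2]<=k+3)).sum())) for k in range(122,160,3)])
r_=q[q[:,2]>136]; print(r_.min(0),r_.max(0),np.percentile(r_[:,2],90))
q=l[(d2>0)&(l[...,0]>54)&(l[...,0]<130)&(abs(l[...,1])<30)&(l[...,2]>140)&(l[...,2]<235)]
m=q.mean(0);V=np.linalg.svd(q-m,full_matrices=False)[2];print("lid",m,V.round(3))
```

```text
[-0.0, -0.04, 4.09] [0.0, 0.01, 0.01]
335 [(122, 6), (125, 95), (128, 92), (131, 28), (134, 16), (137, 19), (140, 30), (143, 47), (146, 2), (149, 0), (152, 0), (155, 0), (158, 0)]
[-21.92889914 -10.22825738 136.25452077] [ 21.08373981   5.63418688 146.56794017] 145.33786504697449
lid [109.88604581   1.61372437 174.22697823] [[ 0.43  -0.128  0.894]
 [ 0.093  0.991  0.098]
 [-0.898  0.041  0.438]]
```

View pics/c4.png

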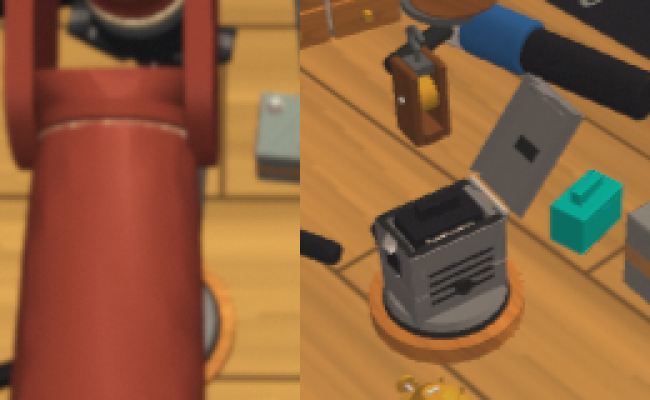

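The pack stands in the bay, rib up (side crop 445,215), with its rib top at 145 mm. The lid still leans back at (525,145). I go down behind the lid.

Call:
{"name": "jog_arm", "arguments": {"targets": [[[0,0,2],[0,0,0],0],[[0,0,4.05],[0,0,0],0],[[0,0,4.05],[0,0,0],0],[[0,0,4.05],[0,0,0],0]]}}

```text
time: 9.82
tool_pos: [0.6519, 0.0889, 0.198]
tool_rot: [0.002, 0.085, 0.996, 0.0]
contact_force: [0.1, 0.4, 0.9]
gripper_width: -0.001
grasp_force: 0.0
```

Call:
{"name": "jog_arm", "arguments": {"targets": [[[0.8,0,0],[0,0,0],0],[[1.6,0,-0.15],[0,0,0],0],[[2.1,0,-0.5],[0,0,0],0],[[2.5,0,-0.7],[0,0,0],0],[[3.0,0,-0.9],[0,0,0],0],[[3.5,0,-1.05],[0,0,0],0],[[4.0,0,-1.1],[0,0,0],0],[[4.45,0,-1.1],[0,0,0],0]]}}

```text
time: 10.82
tool_pos: [0.5407, 0.1076, 0.2224]
tool_rot: [-0.0, 0.085, 0.996, -0.0]
contact_force: [0.8, -0.1, 0.1]
gripper_width: 0.001
grasp_force: 0.3
```

Call:
{"name": "jog_arm", "arguments": {"targets": [[[0.5,0,0.05],[0,0,0],0],[[1.0,0,0.17],[0,0,0],0],[[1.45,0,0.38],[0,0,0],0],[[1.9,0,0.62],[0,0,0],0],[[2.3,0,0.92],[0,0,0],0],[[2.66,0,1.28],[0,0,0],0],[[3.0,0,1.7],[0,0,0],0],[[3.0,0,1.7],[0,0,0],0]]}}

```text
time: 11.82
tool_pos: [0.4664, 0.1203, 0.1785]
tool_rot: [-0.001, 0.085, 0.996, -0.0]
contact_force: [-0.4, 0.2, 0.1]
gripper_width: 0.005
grasp_force: 0.0
```

```bash
cat >> h.py <<'E'
def lidang(tag):
    im,d=grab("side",tag); P=cloud("side",d); X=P[...,:2]-LC; c,s=np.cos(LY),np.sin(LY)
    l=np.stack([c*X[...,0]+s*X[...,1],-s*X[...,0]+c*X[...,1],P[...,2]],-1)*1000
    n=np.cross(np.gradient(l,axis=1).reshape(-1,3),np.gradient(l,axis=0).reshape(-1,3)).reshape(l.shape); n/=np.linalg.norm(n,axis=-1,keepdims=True)+1e-9
    q=l[(d>0)&(abs(n[...,1])<.3)&(abs(n[...,2])>.5)&(l[...,0]>-65)&(l[...,0]<50)&(l[...,1]>-36)&(l[...,1]<-12)&(l[...,2]>132)]
    for _ in range(3):
        co=np.polyfit(q[:,0],q[:,2],1); q=q[abs(q[:,2]-np.polyval(co,q[:,0]))<4]
    print("lid",len(q),"angle",-np.arctan(co[0]),"z at x=-52:",np.polyval(co,-52),"x range",q[:,0].min(),q[:,0].max())
E
python3 - <<'E'
from h import *
lidang("side5"); s=state(); X=s["tool_pos"][:2]-LC; c,q=np.cos(LY),np.sin(LY); print(c*X[0]+q*X[1],-q*X[0]+c*X[1],s["tool_pos"],s["contact_force"],s["ft_torque"])
cv2.imwrite("pics/c5.png",cv2.resize(cv2.imread("pics/side5.png")[90:250,170:330],None,fx=3,fy=3,interpolation=3))
E
```

```text
lid 9 angle 0.9104095283667416 z at x=-52: 365.1481693341283 x range -45.01368688491863 -36.382703297192975
-0.016183998893773827 0.0005374203686331729 [0.46714363 0.12028425 0.17935861] [-0.63137934 -0.09992079 -0.48751559] [ 0.02519293 -0.01940395  0.03028075]
```

View pics/c5.png

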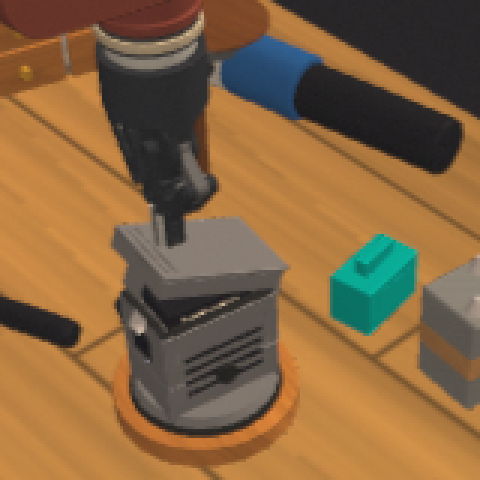

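The lid has swung over (crop 200,250) with the fingertips on its face near the free edge, at about 0.35 rad. I slide to the edge and then go down slowly.

Call:
{"name": "jog_arm", "arguments": {"targets": [[[0.55,0,0],[0,0,0],0],[[1.1,0,0.1],[0,0,0],0],[[1.1,0,0.3],[0,0,0],0],[[1.1,0,0.5],[0,0,0],0],[[1.1,0,0.5],[0,0,0],0]]}}

```text
time: 12.5
tool_pos: [0.4404, 0.1248, 0.1669]
tool_rot: [-0.001, 0.085, 0.996, -0.0]
contact_force: [0.2, -0.4, -0.6]
gripper_width: -0.002
grasp_force: 0.0
```

```bash
sed -i 's/(l\[...,2\]>132)/(l[...,2]>132)\&(l[...,2]<172)/' h.py
python3 - <<'E'
from h import *
lidang("side6"); s=state(); X=s["tool_pos"][:2]-LC; c,q=np.cos(LY),np.sin(LY); print(c*X[0]+q*X[1],-q*X[0]+c*X[1],s["tool_pos"],s["contact_force"],s["ft_torque"])
E
```

```text
lid 199 angle 0.1981742174687744 z at x=-52: 166.19128157438507 x range -52.61778153802028 48.724362360538976
-0.04310627659493059 0.0005250974404646669 [0.44061211 0.12485453 0.16727536] [ 0.19800057 -0.03875719 -0.43683506] [-0.01213137  0.03134108 -0.00208478]
```

Call:
{"name": "jog_arm", "arguments": {"targets": [[[0,0,0.1],[0,0,0],0],[[0,0,0.2],[0,0,0],0],[[0,0,0.28],[0,0,0],0],[[0,0,0.28],[0,0,0],0]]}}

```text
time: 13.05
tool_pos: [0.4405, 0.1249, 0.1604]
tool_rot: [-0.0, 0.085, 0.996, -0.0]
contact_force: [-0.2, 0.0, 0.6]
gripper_width: -0.0
grasp_force: 0.0
```

Call:
{"name": "jog_arm", "arguments": {"targets": [[[0,0,0.04],[0,0,0],0],[[0,0,0.08],[0,0,0],0],[[0,0,0.08],[0,0,0],0]]}}

```text
time: 13.42
tool_pos: [0.4406, 0.1249, 0.1586]
tool_rot: [-0.0, 0.085, 0.996, -0.0]
contact_force: [-0.8, -0.2, 0.1]
gripper_width: -0.003
grasp_force: 0.0
```

Call:
{"name": "jog_arm", "arguments": {"targets": [[[0,0,0.04],[0,0,0],0],[[0,0,0.08],[0,0,0],0],[[0,0,0.08],[0,0,0],0]]}}

```text
time: 13.8
tool_pos: [0.4406, 0.125, 0.1566]
tool_rot: [-0.0, 0.085, 0.996, 0.0]
contact_force: [1.3, 0.4, 0.7]
gripper_width: 0.002
grasp_force: 0.0
```

Call:
{"name": "jog_arm", "arguments": {"targets": [[[0,0,0.04],[0,0,0],0],[[0,0,0.06],[0,0,0],0],[[0,0,0.06],[0,0,0],0]]}}

```text
time: 14.18
tool_pos: [0.4406, 0.125, 0.1551]
tool_rot: [-0.0, 0.085, 0.996, 0.0]
contact_force: [-0.1, 0.4, 0.6]
gripper_width: -0.002
grasp_force: 0.3
```

Call:
{"name": "jog_arm", "arguments": {"targets": [[[0,0,0.04],[0,0,0],0],[[0,0,0.06],[0,0,0],0],[[0,0,0.06],[0,0,0],0]]}}

```text
time: 14.55
tool_pos: [0.4406, 0.125, 0.1536]
tool_rot: [-0.0, 0.085, 0.996, 0.0]
contact_force: [-0.6, -0.1, 0.7]
gripper_width: -0.001
grasp_force: 0.5
```

Call:
{"name": "jog_arm", "arguments": {"targets": [[[0,0,0.04],[0,0,0],0],[[0,0,0.04],[0,0,0],0]]}}

```text
time: 14.8
tool_pos: [0.4406, 0.125, 0.1526]
tool_rot: [-0.0, 0.085, 0.996, -0.0]
contact_force: [-0.6, -0.1, 1.8]
gripper_width: 0.0
grasp_force: 0.6
```

Call:
{"name": "jog_arm", "arguments": {"targets": [[[0,0,0.04],[0,0,0],0],[[0,0,0.04],[0,0,0],0]]}}

```text
time: 15.05
tool_pos: [0.4406, 0.125, 0.1517]
tool_rot: [-0.0, 0.085, 0.996, 0.0]
contact_force: [-1.4, 0.6, 3.3]
gripper_width: -0.004
grasp_force: 1.1
```

Run:
```python
from h import *
lidang("side7"); s=state(); print(s["tool_pos"],s["contact_force"],s["ft_torque"])
```

```text
lid 227 angle 0.06604524869287082 z at x=-52: 151.2883631034324 x range -56.19834735923285 49.525595075951514
[0.44057853 0.12497378 0.1516627 ] [-2.30887692  0.08138731  2.18258165] [ 0.01041733  0.28472253 -0.05662099]
```

Resistance begins at about 0.066 rad. I continue in 1 mm steps.

Call:
{"name": "jog_arm", "arguments": {"targets": [[[0,0,0.04],[0,0,0],0],[[0,0,0.04],[0,0,0],0]]}}

```text
time: 15.35
tool_pos: [0.4405, 0.125, 0.1507]
tool_rot: [-0.0, 0.085, 0.996, 0.0]
contact_force: [-2.5, 0.5, 4.0]
gripper_width: 0.003
grasp_force: 1.7
```

Call:
{"name": "jog_arm", "arguments": {"targets": [[[0,0,0.03],[0,0,0],0],[[0,0,0.03],[0,0,0],0]]}}

```text
time: 15.6
tool_pos: [0.4406, 0.125, 0.1499]
tool_rot: [-0.0, 0.085, 0.996, 0.0]
contact_force: [-3.6, 1.2, 4.5]
gripper_width: -0.001
grasp_force: 2.1
```

Call:
{"name": "jog_arm", "arguments": {"targets": [[[0,0,0.03],[0,0,0],0],[[0,0,0.03],[0,0,0],0]]}}

```text
time: 15.85
tool_pos: [0.4405, 0.125, 0.1492]
tool_rot: [-0.0, 0.085, 0.996, 0.0]
contact_force: [-3.2, 0.1, 5.0]
gripper_width: 0.004
grasp_force: 2.3
```

Call:
{"name": "jog_arm", "arguments": {"targets": [[[0,0,0.03],[0,0,0],0],[[0,0,0.03],[0,0,0],0]]}}

```text
time: 16.1
tool_pos: [0.4404, 0.125, 0.1485]
tool_rot: [-0.0, 0.085, 0.996, 0.0]
contact_force: [-5.0, 0.9, 5.6]
gripper_width: -0.004
grasp_force: 2.6
```

Call:
{"name": "jog_arm", "arguments": {"targets": [[[0,0,0.03],[0,0,0],0],[[0,0,0.03],[0,0,0],0]]}}

```text
time: 16.35
tool_pos: [0.4404, 0.125, 0.1478]
tool_rot: [-0.0, 0.085, 0.996, 0.0]
contact_force: [-4.7, 0.6, 4.5]
gripper_width: 0.0
grasp_force: 2.9
```

Call:
{"name": "jog_arm", "arguments": {"targets": [[[0.04,0,0.0],[0,0,0],0],[[0.04,0,0.03],[0,0,0],0]]}}

```text
time: 16.6
tool_pos: [0.4403, 0.1251, 0.1475]
tool_rot: [0.001, 0.085, 0.996, 0.0]
contact_force: [-2.8, 0.1, 6.4]
gripper_width: 0.001
grasp_force: 3.1
```

Call:
{"name": "jog_arm", "arguments": {"targets": [[[0.01,0,0.03],[0,0,0],0],[[0.01,0,0.03],[0,0,0],0]]}}

```text
time: 16.85
tool_pos: [0.4401, 0.1251, 0.1469]
tool_rot: [0.001, 0.085, 0.996, 0.0]
contact_force: [-1.9, -1.2, 5.6]
gripper_width: 0.001
grasp_force: 3.0
```

Call:
{"name": "jog_arm", "arguments": {"targets": [[[0.01,0,0.03],[0,0,0],0],[[0.01,0,0.03],[0,0,0],0]]}}

```text
time: 17.1
tool_pos: [0.44, 0.1251, 0.1463]
tool_rot: [0.001, 0.085, 0.996, 0.0]
contact_force: [-0.9, -0.1, 5.8]
gripper_width: 0.002
grasp_force: 3.2
```

Call:
{"name": "jog_arm", "arguments": {"targets": [[[0.01,0,0.03],[0,0,0],0],[[0.01,0,0.03],[0,0,0],0]]}}

```text
time: 17.35
tool_pos: [0.4399, 0.1252, 0.1456]
tool_rot: [0.001, 0.085, 0.996, 0.0]
contact_force: [-1.5, -0.6, 6.3]
gripper_width: 0.003
grasp_force: 3.3
```

Call:
{"name": "jog_arm", "arguments": {"targets": [[[0.01,0,0.03],[0,0,0],0],[[0.01,0,0.03],[0,0,0],0]]}}

```text
time: 17.6
tool_pos: [0.4398, 0.1252, 0.1451]
tool_rot: [0.001, 0.085, 0.996, 0.0]
contact_force: [-2.7, -0.1, 6.5]
gripper_width: -0.005
grasp_force: 3.5
```

Run:
```python
from h import *
lidang("side8"); s=state(); print(s["tool_pos"],s["contact_force"],s["ft_torque"])
```

```text
lid 211 angle 0.0038359508404344125 z at x=-52: 144.48650084135872 x range -56.12562154413358 49.80825005992389
[0.43976434 0.12517163 0.14504503] [-1.29728549 -0.84399914  7.377301  ] [-0.13248117  0.23974776  0.02864148]
```

Call:
{"name": "jog_arm", "arguments": {"targets": [[[0.01,0,0.03],[0,0,0],0],[[0.01,0,0.03],[0,0,0],0]]}}

```text
time: 17.9
tool_pos: [0.4396, 0.1252, 0.1444]
tool_rot: [0.002, 0.085, 0.996, -0.0]
contact_force: [-1.4, -0.6, 7.4]
gripper_width: 0.002
grasp_force: 3.6
```

Call:
{"name": "jog_arm", "arguments": {"targets": [[[0.01,0,0.03],[0,0,0],0],[[0.01,0,0.03],[0,0,0],0]]}}

```text
time: 18.15
tool_pos: [0.4395, 0.1252, 0.1437]
tool_rot: [0.002, 0.085, 0.996, 0.0]
contact_force: [-1.1, -0.2, 7.1]
gripper_width: -0.002
grasp_force: 3.5
```

Call:
{"name": "jog_arm", "arguments": {"targets": [[[0.01,0,0.03],[0,0,0],0],[[0.01,0,0.03],[0,0,0],0]]}}

```text
time: 18.4
tool_pos: [0.4394, 0.1252, 0.1429]
tool_rot: [0.002, 0.085, 0.996, 0.0]
contact_force: [-0.5, -0.3, 5.5]
gripper_width: -0.001
grasp_force: 3.3
```

Call:
{"name": "jog_arm", "arguments": {"targets": [[[0.01,0,0.03],[0,0,0],0],[[0.01,0,0.03],[0,0,0],0]]}}

```text
time: 18.65
tool_pos: [0.4393, 0.1253, 0.1425]
tool_rot: [0.002, 0.085, 0.996, -0.0]
contact_force: [0.1, -0.9, 7.6]
gripper_width: 0.004
grasp_force: 3.9
```

Call:
{"name": "jog_arm", "arguments": {"targets": [[[0.01,0,0.03],[0,0,0],0],[[0.01,0,0.03],[0,0,0],0]]}}

```text
time: 18.9
tool_pos: [0.4393, 0.1253, 0.142]
tool_rot: [0.002, 0.085, 0.996, -0.0]
contact_force: [-1.0, -1.1, 9.0]
gripper_width: -0.001
grasp_force: 4.3
```

Call:
{"name": "jog_arm", "arguments": {"targets": [[[0.01,0,0.03],[0,0,0],0],[[0.01,0,0.03],[0,0,0],0]]}}

```text
time: 19.15
tool_pos: [0.4392, 0.1253, 0.1419]
tool_rot: [0.003, 0.085, 0.996, -0.0]
contact_force: [-1.6, -1.6, 12.0]
gripper_width: -0.001
grasp_force: 5.6
```

The force dropped and then rose hard, which reads as the click followed by the seal. I lift off and check that the lid stays.

Call:
{"name": "jog_arm", "arguments": {"targets": [[[0,0,-0.1],[0,0,0],0],[[0,0,-0.3],[0,0,0],0],[[0,0,-1.5],[0,0,0],0],[[0,0,-3],[0,0,0],0],[[0,0,-3],[0,0,0],0],[[0,0,-3],[0,0,0],0]]}}

```text
time: 19.9
tool_pos: [0.4365, 0.1255, 0.2131]
tool_rot: [-0.001, 0.085, 0.996, -0.0]
contact_force: [-1.2, 0.2, 0.3]
gripper_width: -0.004
grasp_force: 0.0
```

Run:
```python
from h import *
lidang("side9"); s=state(); print(s["tool_pos"],s["contact_force"],s["time"])
cv2.imwrite("pics/c9.png",cv2.resize(cv2.imread("pics/side9.png")[60:300,120:360],None,fx=2.4,fy=2.4,interpolation=3))
```

```text
lid 201 angle -0.013272616935009428 z at x=-52: 142.52491472618965 x range -57.76719706891052 49.92533792359151
[0.43622063 0.12543863 0.21257585] [-0.48330055  0.09438373 -0.54059479] 19.95
```

View pics/c9.png

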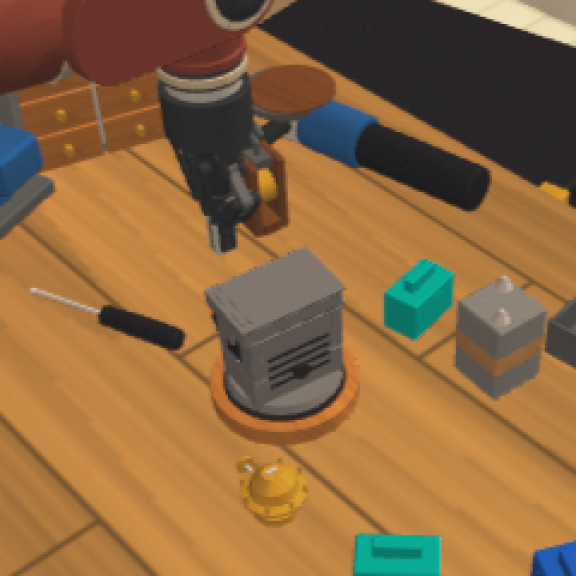

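The lid lies flat at -0.013 rad with the arm clear (crop 275,290), so it is caught. The bystanders in this view have not moved.

```bash
python3 -c "
from h import *
lidang('side10'); print(job_done())"
```

```text
lid 223 angle -0.012885682009893236 z at x=-52: 142.3560570494694 x range -57.14170679221161 49.900864766847036
the job is handed in; nothing more can be done
None
```

The battery pack is in the bay, rib up, and the lid is caught: it stayed shut at about -0.013 rad with the arm clear. I handed the job in at about 20 s; peak push on the lid was about 12 N.

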